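# Take the filter plate out of its housing and show it to the bench camera

### The arm

A 6-joint arm with a two-finger parallel gripper is mounted at the origin on a cart in front of the work surface, level with it; the furniture and walls round the work are solid. World frame = base frame: x ahead of the robot, y to its left, z up, the work surface at z = 0. Lengths are in m, angles in rad, forces in N, time in s.
With the tool pointing down it reaches from about 0.25 to 0.775 m from the base axis. Payload 4 kg.
Tool frame: the origin (TCP) lies where the fingers leave the gripper's body, on its centre line; the fingertips stand 97 mm ahead of it and the grasp point (between the pads) lies 78 mm ahead of it; z points along the fingers, y is the line along which they close (so a half turn about z gives the same grasp; the last joint's range is limited). The gripper opens to 94 mm and grips with 3 to 60 N. Pads are 16 mm wide; open, the fingers measure 119 mm over their backs; the gripper's body (75 mm by 177 mm) begins 78 mm behind the grasp point.
Start: joints at [-1.299, 0.087, 1.371, -0, 1.684, -0.103], TCP at [0.201, -0.512, 0.303] pointing down, gripper open.
Joint ranges: [-3.1, 3.1], [-0.76, 2.03], [0.27, 2.55], [-1.08, 4.22], [0.17, 2.65], [-2.57, 2.57]. Speed limits (rad/s): [2.79, 2.79, 3.14, 3.14, 3.14, 3.14].

### API

Orientations are given as [roll, pitch, yaw] about the fixed x, y, z axes, in that order (R = Rz(yaw) Ry(pitch) Rx(roll)).
In Python, from bench import robot, eyes gives the robot as it stands. The module is installed in compiled form; this text tells all that it offers.
- The arm moves only by the tool carry_out, never from a script. Its argument "deltas" is a list of rows, each an object of numbers: "dx", "dy", "dz": the shift along the tool's x, y, z each as a share of 0.02 m, from -1 to 1; "wx", "wy", "wz": the turn, a rotation vector about the tool's x, y, z each as a share of 0.12 rad, from -1 to 1; "gripper": the closure in counts, from 0 (fully open) to 255 (shut). In form: [{"dx": .., "dy": .., "dz": .., "wx": .., "wy": .., "wz": .., "gripper": ..}, ...]. A call has 1 to 20 rows; each row shifts and turns the commanded pose from where the row before left it, along the tool's axes as they then stand; what a row does not reach is not made up. A row lasts 1/12 s, in which the tool goes at most 41.7 mm and 7.16 degrees, less where a joint would pass 70% of its speed; a pose out of reach is approached as far as the arm can. A call with a number of a shift or a turn outside -1 to 1 is refused whole. A call with a gripper value outside its range is refused whole. The fingers move at their own pace and stop on an object; the grip force is fixed at half the most. Time passes only in rows, so rows that do not move let the fingers close. It gives the time, the measured TCP pose, the force, the opening and the grip force at its end, in the units of the state.
- robot.get_obs(): the state, without advancing time (a new reading comes with each control period).
- eyes.snapshot(name): name is "scene" or "top" or "wrist"; returns the picture (384x512x3 uint8, red, green, blue); there is no depth.
- eyes.get_calibration(name): a dict with "fovy" (degrees; the focal length in pixels is half the picture's height over the tangent of half this angle, whatever the lens; pixels are square), "cx", "cy" (the principal point, pixels), "R" (3x3) and "t" (3): a world point X has camera coordinates R X + t. Camera axes: x right, y down, z forward; pixel columns grow to the right and rows downward; lengths in m; the calibration is good to about 2 mm. The wrist camera is an equidistant fisheye: a pixel r from the principal point sees the ray r / f radians off the axis. A picture is of the moment at which its call begins: read the wrist's pose just before it. get_calibration takes no time and is no camera call; for the wrist camera it gives the pose at the moment of the call.
- robot.close_job(): hands the job in; it is judged then, once.
The state is a dict: "time": time; "joint_positions": joint angles; "qvel": joint speeds; "joint_torque": joint torques, N m; "tool_pos": TCP position; "ee_rot": TCP orientation; "wrist_force": force on the tool from outside, world axes, zero at the start; "wrist_torque": the same for the moment, N m; "width": finger opening in m; "finger_force": force on a finger pad.
Only numpy, scipy, OpenCV 4.12 (cv2) and the standard library are available. Lean on these libraries where they do the work, as an engineer would, in place of code of your own. Each camera call takes 0.05 s, during which the arm holds its last target. There are 200 camera calls.

### The job

Swing the cover flap of the filter housing right up until it stands open and leave it so, draw the filter plate (the one with the single tall tab in the middle of its top edge) straight up out of its slot, and hold it up in front of the bench camera: upright, centred on the lens, its flat face square to the lens and about 10 cm from it. Finish while still holding it there, still and in the air, touching nothing but the gripper; leave the blanking plate (two short ears) in its slot, do not bump the camera with the plate, and leave the glassware, bottle and timer where they stand.

Things in the scene. Friction and masses are not known exactly. Their poses are not given: they have to be found in the camera images.
- housing: White filter housing fixed to the counter, open-topped, 170 (x) x 110 (y) x 120 (z) mm, walls 8, floor 6. Origin: centre of underside; x from its louvred front to the hinge side, z up. Hose stub 28 mm long on the +y side. Two plate slots run across y, at x = -25 and x = +20 mm, 70 mm high guide ribs, 2 mm play; plates stand on the floor. Which plate is in which slot varies.
- flap (a joint): Cover flap, grey panel 172 x 116 x 5 mm, hinged along the housing's y on top of its far (+x) wall. 0 = shut (level on the rim, 120 mm up), grows as the near edge rises, 1.57 = upright, 1.85 = stop. Starts shut or up to 0.2 ajar. The stiff hinge (0.2 N m) keeps it at any angle; about 3 N at the handle moves it.
- flap_handle (a point): Middle of the flap's black T handle: round bar along the housing's y, 14 mm thick, 44 mm long, flat ends, on a 9 mm stem; bar axis 34 mm above the panel's upper face, 135 mm from the hinge along the panel and 40 mm off the hinge plane. Can be pinched by its two ends; it then turns between the pads as the flap swings.
- flap_hinge (a point): Hinge line of the flap, at its middle: x = 85 mm, y = 0, z = 120 mm in the housing's frame.
- filter_plate: Filter plate, loose, about 0.09 kg: aluminium frame with grille, 8 mm thick (x), 84 wide (y), 76 tall (z), with one grip tab in the middle of the top edge, 10 thick (x) x 30 wide (y) x 30 tall. Origin: middle of its lower edge; x normal to its face, z up to the tab. In the housing its axes are parallel to the housing's and the tab ends 8 mm below the rim.
- filter_center (a point): Centre of the filter plate's frame (38 mm above its lower edge), axes as the plate's.
- filter_tab (a point): Centre of the filter plate's grip tab, 93 mm above its lower edge, 13 mm below the tab's top.
- blank_center (a point): Centre of the blanking plate: a plain aluminium plate of the same 8 x 84 x 76 mm with two short ears 13 mm tall at the ends of its top edge and no tab. It stays in its slot.
- bench_camera: Bench camera fixed to the counter: grey base 110 x 100 x 12 mm, steel post, white head 75 x 54 x 44 mm, black lens barrel 38 mm in diameter. Origin: on the base's underside, below the head. It looks along its own -x (towards the robot), z up; lens axis 180 mm and top of the head 202 mm above the counter.
- lens (a point): Middle of the front face of the camera's lens, axes as the camera's.
- view_point (a point): Point on the lens axis 100 mm in front of the lens face, 180 mm above the counter, where the centre of the filter plate belongs; axes as the camera's (x along the lens axis).
- beaker: Glass beaker, bystander, 56 mm diameter, 70 mm tall; origin: centre of its underside.
- bottle: Small bottle with black cap, bystander, 54 mm diameter, 105 mm tall; origin: centre of its underside.
- flask: Volumetric flask, bystander, 62 mm diameter, 172 mm tall; origin: centre of its underside.
- timer: White bench timer lying flat, bystander, 62 x 66 x 18 mm; origin: centre of its underside.
Things that resemble listed ones, but are neither listed nor needed, are in the scene too. What is shaped like the bench_camera but brown is not meant.

How it is judged:
By the outcome, as a careful person would: the job done as asked, in the order asked, and still so for the second after the job is handed in, while the arm keeps its last pose, push and grip.
It also fails if it takes over 58 s, if anything falls off the work surface, if the arm or the gripper's body presses on something with over 40 N, if the wrist force passes 120 N, or if a joint passes its speed limit or range.

## Working session

There is one attempt and no reset: what is moved stays moved. The work goes in short steps, Python scripts to look and compute and a tool call to move; the robot and the scene stay as the last step left them, time stands still between calls to the robot, and variables do not carry over. Pictures are saved under pics/ and viewed, at most 10 in all, crops included, and the job is handed in when it is done.

Besides the shell and the picture viewer there is one more tool, called after "Request:" as name([rows], argument=value, ...), one row to a line, values as JSON. carry_out: Moves the arm, as the interface text tells. Shift numbers are shares of 0.02 m and turn numbers shares of 0.12 rad, none past 1 either way. Its arguments: {"type":"object","properties":{"deltas":{"type":"array","items":{"type":"object","properties":{"dx":{"type":"number"},"dy":{"type":"number"},"dz":{"type":"number"},"wx":{"type":"number"},"wy":{"type":"number"},"wz":{"type":"number"},"gripper":{"type":"number"}}}}},"required":["deltas"]}

```bash
mkdir -p pics; ls; python3 - <<'E'
from bench import robot, eyes
import cv2
print(robot.get_obs())
for n in("scene","top"):
    im=eyes.snapshot(n); cv2.imwrite(f"pics/{n}0.png",cv2.resize(im[:,:,::-1],(800,600),interpolation=cv2.INTER_CUBIC))
    print(n,eyes.get_calibration(n))
print(eyes.get_calibration("wrist"))
E
```

```text
pics
{'time': 0.0, 'joint_positions': array([-1.29910073e+00,  8.79624019e-02,  1.37221488e+00, -1.96454947e-05,
        1.68357082e+00, -1.03104792e-01]), 'qvel': array([-4.74435804e-04,  2.99264343e-03,  2.36385794e-04,  4.76247658e-05,
        1.70076456e-05,  6.28622389e-04]), 'joint_torque': array([-5.68669184e-04, -3.40188324e+01, -3.02425253e+01,  7.16540054e-02,
        3.29996087e-02, -1.77670195e-04]), 'tool_pos': array([ 0.20125029, -0.51151497,  0.30151986]), 'ee_rot': array([-3.13944664e+00, -2.02421571e-04,  3.74797977e-01]), 'wrist_force': array([-0.00194507,  0.00815912, -0.77487839]), 'wrist_torque': array([0.02444359, 0.00677826, 0.01015393]), 'finger_force': 0.0, 'width': 0.09375869696763968}
scene {'fovy': 44.75817749789551, 'cx': 251.2660814830461, 'cy': 191.00727285664203, 'R': array([[-0.75029686, -0.66105048,  0.00817826],
       [-0.36275017,  0.40131887, -0.84104428],
       [ 0.55269063, -0.63399954, -0.54090447]]), 't': array([0.50018582, 0.26779636, 1.63249872])}
top {'fovy': 56.22398457243887, 'cx': 262.81104076281935, 'cy': 191.38706400259105, 'R': array([[-0.0063723 , -0.99983585,  0.01696092],
       [-0.9988854 ,  0.00557113, -0.04687141],
       [ 0.04676922, -0.0172407 , -0.99875693]]), 't': array([0.07523088, 0.58843994, 1.30417535])}
{'fovy': 65.70646984690485, 'cx': 255.90539254623874, 'cy': 195.71757306752892, 'R': array([[ 0.36604963, -0.93059359, -0.00179761],
       [-0.90096941, -0.35487914,  0.24962954],
       [-0.23294159, -0.08975721, -0.96833974]]), 't': array([-0.54953657, -0.02481803,  0.39076566])}
```

View pics/scene0.png

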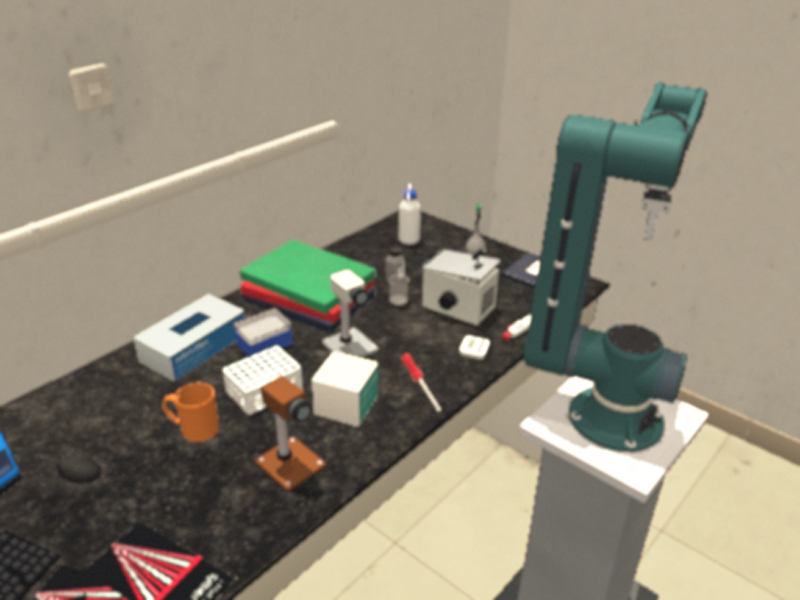

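View pics/top0.png

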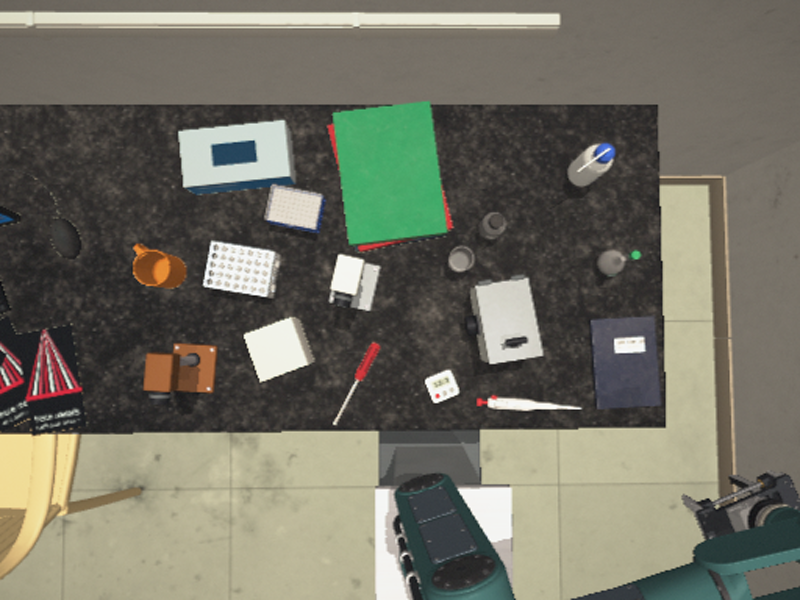

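The scene view shows the housing at about (460,287) and the white camera at (348,300). In the top view the housing flap corners are near (471,285), (527,277), (543,356), (482,363), with the handle at (515,342). The white camera head is at (348,275), its lens at (342,298), the timer at (441,386) and the beaker at (460,259).

```bash
cat > h.py <<'E'
import numpy as np, cv2
from bench import robot, eyes
from scipy.spatial.transform import Rotation as Ro
def ray(n,u,v,cal=None):
    c=cal or eyes.get_calibration(n); f=192/np.tan(np.radians(c['fovy']/2))
    a=np.array([u-c['cx'],v-c['cy']])
    if n=='wrist':
        r=np.hypot(*a); th=r/f; d=np.r_[a/max(r,1e-9)*np.sin(th),np.cos(th)]
    else: d=np.r_[a/f,1]
    R=np.array(c['R']); return -R.T@c['t'], R.T@d
def onz(n,u,v,z,cal=None):
    o,d=ray(n,u,v,cal); return o+d*(z-o[2])/d[2]
def proj(n,X,cal=None):
    c=cal or eyes.get_calibration(n); f=192/np.tan(np.radians(c['fovy']/2))
    p=np.array(c['R'])@X+c['t']
    if n=='wrist':
        r=np.hypot(p[0],p[1]); th=np.arctan2(r,p[2]); return np.array([c['cx'],c['cy']])+f*th*p[:2]/max(r,1e-9)
    return np.array([c['cx'],c['cy']])+f*p[:2]/p[2]
def move(pos,rot):
    "shift in tool axes (units of .02 m) and rotvec (units of .12) from present pose to target"
    o=robot.get_obs(); R=Ro.from_euler('xyz',o['ee_rot'])
    return R.inv().apply(np.array(pos)-o['tool_pos'])/.02,(R.inv()*Ro.from_euler('xyz',rot)).as_rotvec()/.12
E
python3 - <<'E'
from h import *
s=.64
for n,u,v,z in [("fl",471,285,.125),("fr",527,277,.125),("nr",543,356,.125),("nl",482,363,.125),("handleL",503,345,.159),("handleR",526,339,.159),
 ("headA",338,254,.202),("headB",367,260,.202),("headC",355,293,.202),("headD",331,287,.202),("lens",342,302,.18),
 ("baseA",379,264,.012),("baseB",371,311,.012),("baseC",331,303,.012),("beaker",460,259,.07),("bottle",492,225,.1),("timer",441,386,.018)]:
    print(n,onz("top",u*s,v*s,z).round(3))
im=eyes.snapshot("top")[:,:,::-1]
a=cv2.resize(im[150:260,200:360],None,fx=5,fy=5,interpolation=cv2.INTER_CUBIC)
cv2.imwrite("pics/topc.png",a)
E
```

```text
fl [ 0.613 -0.057  0.125]
fr [ 0.63  -0.178  0.125]
nr [ 0.46  -0.209  0.125]
nl [ 0.446 -0.078  0.125]
handleL [ 0.485 -0.118  0.159]
handleR [ 0.497 -0.166  0.159]
headA [0.672 0.221 0.202]
headB [0.659 0.162 0.202]
headC [0.593 0.187 0.202]
headD [0.605 0.235 0.202]
lens [0.576 0.215 0.18 ]
baseA [0.672 0.146 0.012]
baseB [0.561 0.165 0.012]
baseC [0.581 0.258 0.012]
beaker [ 0.676 -0.039  0.07 ]
bottle [ 0.748 -0.108  0.1  ]
timer [0.386 0.003 0.018]
```

View pics/topc.png

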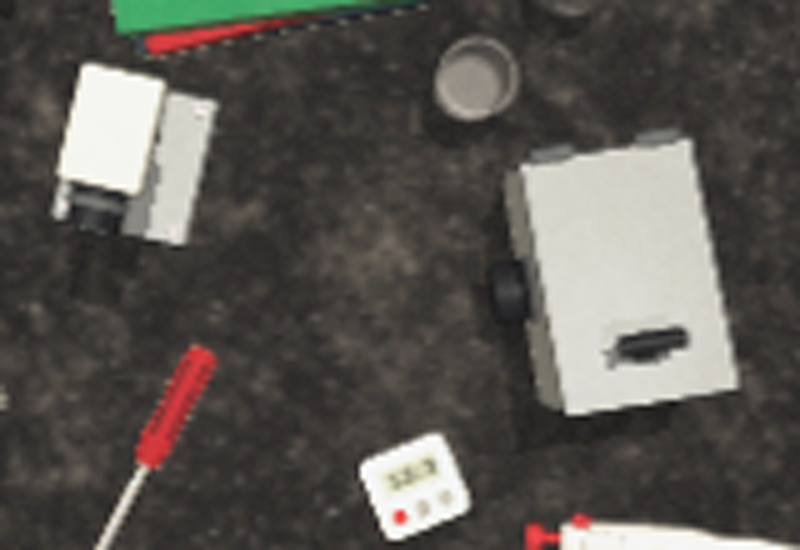

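The crop shows the flap corners at (522,165), (692,140), (740,387), (567,414) and the handle bar from (618,348) to (688,336). The camera head corners are at (85,63), (166,82), (140,195), (58,176), and the lens front is at about (95,233).

```bash
python3 - <<'E'
from h import *
from scipy.optimize import least_squares
T=lambda x,y:(200+x/5,150+y/5)
S=lambda x,y:(x*.64,y*.64)
ct,cs=eyes.get_calibration("top"),eyes.get_calibration("scene")
def flap(p):
    x,y,w,a=p; R=Ro.from_euler('z',w); 
    H=lambda d,yy,h: R.apply([.085-d*np.cos(a)-h*np.sin(a),yy,.120+d*np.sin(a)+h*np.cos(a)])+[x,y,0]
    return H
def res(p):
    H=flap(p);r=[]
    for P,q in [(H(0,.058,.006),T(522,165)),(H(0,-.058,.006),T(692,140)),(H(.172,-.058,.006),T(740,387)),(H(.172,.058,.006),T(567,414)),(H(.135,.022,.045),T(617,347)),(H(.135,-.022,.045),T(688,335))]:
        r+=list(proj("top",P,ct)-q)
    for P,q in [(H(.172,.058,.006),S(487,272)),(H(0,.058,.006),S(426,261)),(H(.172,-.058,.006),S(499,258)),(H(.135,0,.04),S(478,258))]:
        r+=list((proj("scene",P,cs)-q)*.6)
    return r
for a0 in(0,.1):
    f=least_squares(res,[.54,-.13,-.15,a0],loss='soft_l1',x_scale=[.01,.01,.1,.1]);print(f.x,f.cost,np.round(f.fun,1))
p=f.x;H=flap(p)
print("handle",H(.135,0,.040),"hinge",H(0,0,0))
def resc(p):
    x,y,w,l0,bx,by=p;R=Ro.from_euler('z',w);r=[]
    W=lambda a,b,z:R.apply([a,b,z])+[x,y,0]
    for P,q in [((.0375,.027,.202),(85,63)),((.0375,-.027,.202),(166,82)),((-.0375,-.027,.202),(140,195)),((-.0375,.027,.202),(58,176)),((-.0375-l0,0.017,.185),(72,227)),((-.0375-l0,-.017,.185),(119,237)),
      ((bx+.055,by-.05,.012),(217,100)),((bx-.055,by-.05,.012),(185,245)),((bx-.055,by+.05,.012),(55,218))]:
        r+=list(proj("top",W(*P),ct)-T(*q))
    r+=list(proj("scene",W(-.0375-l0,0,.18),cs)-S(361,297))
    return r
f=least_squares(resc,[.63,.2,-.2,.03,0,0],loss='soft_l1',x_scale=[.01,.01,.1,.01,.01,.01]);print(f.x,f.cost,np.round(f.fun,1))
x,y,w,l0=f.x[:4];R=Ro.from_euler('z',w)
L=R.apply([-.0375-l0,0,.18])+[x,y,0];V=R.apply([-.1375-l0,0,.18])+[x,y,0];print("lens",L,"view",V)
E
```

```text
[ 0.54039115 -0.1362446   0.15250368  0.07864739] 10.489056601323052 [-0.1 -1.2 -0.2 -1.6 -0.2 -0.4 -0.1 -0.2  1.   1.7  0.3  2.  -2.   2.9
 -0.8  1.8  0.9  1.1  1.1 -0.7]
[ 0.54039117 -0.1362445   0.15250268  0.07865217] 10.489056601683833 [-0.1 -1.2 -0.2 -1.6 -0.2 -0.4 -0.1 -0.2  1.   1.7  0.3  2.  -2.   2.9
 -0.8  1.8  0.9  1.1  1.1 -0.7]
handle [ 0.48827761 -0.14425415  0.17048344] hinge [ 0.62440466 -0.12333196  0.12      ]
[ 6.29766592e-01  2.01254332e-01 -2.17978046e-01  2.69899257e-02
 -4.58705349e-03  1.88908626e-04] 2.64893912609687 [-0.3 -0.2  0.3 -0.4  0.3  0.3 -0.1  0.4 -1.  -0.5  0.1 -0.2  0.2 -0.1
  0.2  0.2 -0.5 -0.1  2.3  0.2]
lens [0.56680271 0.21520066 0.18      ] view [0.46916904 0.23682626 0.18      ]
```

```bash
cat >> h.py <<'E'
def plan(pos,rot):
    "turn first (present tool axes), then shift in the turned axes"
    o=robot.get_obs(); R=Ro.from_euler('xyz',o['ee_rot']); R2=Ro.from_euler('xyz',rot)
    print("turn",((R.inv()*R2).as_rotvec()/.12).round(2),"shift",(R2.inv().apply(np.array(pos)-o['tool_pos'])/.02).round(2))
E
python3 -c "
from h import *
plan([.478,-.146,.36],[np.pi,0,.1525])"
```

```text
turn [-0.01  0.    1.85] shift [ 16.45 -15.97  -2.91]
```

Request:
carry_out([
  {"wz":0.925,"dz":-1},
  {"wz":0.925,"dz":-1},
  {"dx":0.97,"dy":-0.94,"dz":-0.91},
  {"dx":0.97,"dy":-0.94},
  {"dx":0.97,"dy":-0.94},
  {"dx":0.97,"dy":-0.94},
  {"dx":0.97,"dy":-0.94},
  {"dx":0.97,"dy":-0.94},
  {"dx":0.97,"dy":-0.94},
  {"dx":0.97,"dy":-0.94},
  {"dx":0.97,"dy":-0.94},
  {"dx":0.97,"dy":-0.94},
  {"dx":0.97,"dy":-0.94},
  {"dx":0.97,"dy":-0.94},
  {"dx":0.97,"dy":-0.94},
  {"dx":0.97,"dy":-0.94},
  {"dx":0.97,"dy":-0.94},
  {"dx":0.97,"dy":-0.94},
  {"dx":0.97,"dy":-0.94},
  {"dx":0},
])

```text
invalid input
```

```bash
python3 - <<'E'
from h import *
c=eyes.get_calibration("wrist");im=eyes.snapshot("wrist")
o=robot.get_obs();print(o['tool_pos'],o['ee_rot'],o['time'],-np.array(c['R']).T@c['t'])
for P in [(.4883,-.1443,.1705)]: print(proj("wrist",P,c))
import pickle;pickle.dump(c,open("w1.pkl","wb"))
cv2.imwrite("pics/w1.png",cv2.resize(im[:,:,::-1],(800,600),interpolation=cv2.INTER_CUBIC))
E
```

```text
[ 0.20128851 -0.5116258   0.30195774] [-3.14023244e+00 -1.50995696e-04  3.74855706e-01] 0.2 [ 0.26982959 -0.48515115  0.38374846]
[  48.81571419 -128.61033102]
```

View pics/w1.png

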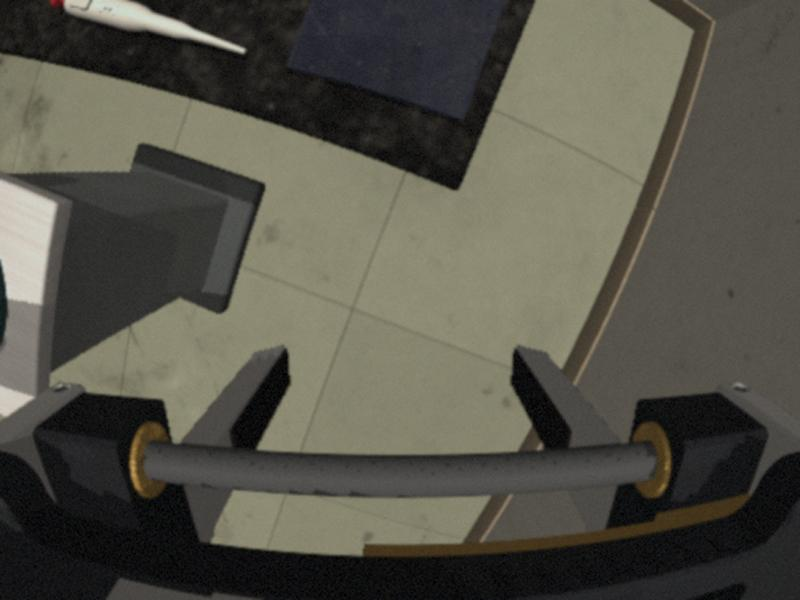

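The call was refused, probably because each row needs all its fields. The picture still shows the start pose, with the fingertips at about (275,355) and (525,355).

Request:
carry_out([
  {"dx":0,"dy":0,"dz":-1,"wx":0,"wy":0,"wz":0.925,"gripper":0},
  {"dx":0,"dy":0,"dz":-1,"wx":0,"wy":0,"wz":0.925,"gripper":0},
  {"dx":0.97,"dy":-0.94,"dz":-0.9,"wx":0,"wy":0,"wz":0,"gripper":0},
  {"dx":0.97,"dy":-0.94,"dz":0,"wx":0,"wy":0,"wz":0,"gripper":0},
  {"dx":0.97,"dy":-0.94,"dz":0,"wx":0,"wy":0,"wz":0,"gripper":0},
  {"dx":0.97,"dy":-0.94,"dz":0,"wx":0,"wy":0,"wz":0,"gripper":0},
  {"dx":0.97,"dy":-0.94,"dz":0,"wx":0,"wy":0,"wz":0,"gripper":0},
  {"dx":0.97,"dy":-0.94,"dz":0,"wx":0,"wy":0,"wz":0,"gripper":0},
  {"dx":0.97,"dy":-0.94,"dz":0,"wx":0,"wy":0,"wz":0,"gripper":0},
  {"dx":0.97,"dy":-0.94,"dz":0,"wx":0,"wy":0,"wz":0,"gripper":0},
  {"dx":0.97,"dy":-0.94,"dz":0,"wx":0,"wy":0,"wz":0,"gripper":0},
  {"dx":0.97,"dy":-0.94,"dz":0,"wx":0,"wy":0,"wz":0,"gripper":0},
  {"dx":0.97,"dy":-0.94,"dz":0,"wx":0,"wy":0,"wz":0,"gripper":0},
  {"dx":0.97,"dy":-0.94,"dz":0,"wx":0,"wy":0,"wz":0,"gripper":0},
  {"dx":0.97,"dy":-0.94,"dz":0,"wx":0,"wy":0,"wz":0,"gripper":0},
  {"dx":0.97,"dy":-0.94,"dz":0,"wx":0,"wy":0,"wz":0,"gripper":0},
  {"dx":0.97,"dy":-0.94,"dz":0,"wx":0,"wy":0,"wz":0,"gripper":0},
  {"dx":0.97,"dy":-0.94,"dz":0,"wx":0,"wy":0,"wz":0,"gripper":0},
  {"dx":0.97,"dy":-0.94,"dz":0,"wx":0,"wy":0,"wz":0,"gripper":0},
  {"dx":0,"dy":0,"dz":0,"wx":0,"wy":0,"wz":0,"gripper":0},
])

```text
time: 1.87
tool_pos: [0.4804, -0.1425, 0.3601]
ee_rot: [-3.139, -0.001, 0.158]
wrist_force: [-0.7, -0.3, -0.5]
width: 0.0938
finger_force: 0.0
```

```bash
python3 - <<'E'
from h import *
c=eyes.get_calibration("wrist");im=eyes.snapshot("wrist")
o=robot.get_obs();print(o['tool_pos'],o['ee_rot'],o['time'],-np.array(c['R']).T@c['t'])
print(proj("wrist",(.4883,-.1443,.1705),c)/.64)
import pickle;pickle.dump(c,open("w1.pkl","wb"))
cv2.imwrite("pics/w1.png",cv2.resize(im[:,:,::-1],(800,600),interpolation=cv2.INTER_CUBIC))
E
```

```text
[ 0.47940706 -0.14415108  0.36013697] [-3.14098270e+00  8.90702806e-04  1.56722315e-01] 1.9167 [ 0.55305789 -0.13127257  0.44208966]
[405.29284053 299.55647607]
```

View pics/w1.png

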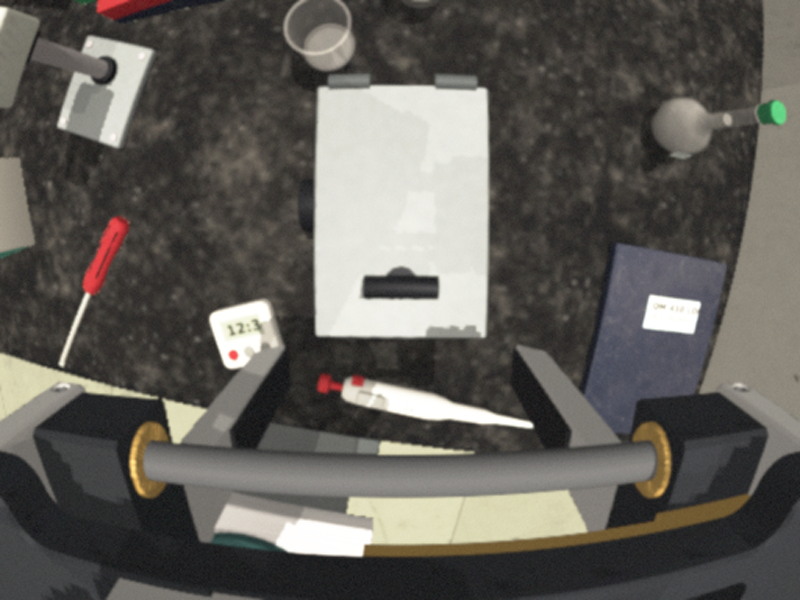

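The wrist view shows the flap corners at (318,87), (487,88), (486,337), (315,336), the handle bar from (363,287) to (438,288) and its yaw almost aligned with the tool.

```bash
cat > fit.py <<'E'
from h import *
import pickle
from scipy.optimize import least_squares
T=lambda x,y:(200+x/5,150+y/5)
S=lambda x,y:(x*.64,y*.64)
ct=eyes.get_calibration("top"); c=pickle.load(open("w1.pkl","rb"))
def flap(p):
    x,y,w,a=p; R=Ro.from_euler('z',w)
    return lambda d,yy,h: R.apply([.085-d*np.cos(a)-h*np.sin(a),yy,.120+d*np.sin(a)+h*np.cos(a)])+[x,y,0]
def res(p):
    H=flap(p);r=[]
    for P,q,q2 in [(H(0,.058,.006),(522,165),(318,87)),(H(0,-.058,.006),(692,140),(487,88)),(H(.172,-.058,.006),(740,387),(486,337)),(H(.172,.058,.006),(567,414),(315,336)),(H(.135,.022,.042),(617,347),(363,287)),(H(.135,-.022,.042),(688,335),(438,288))]:
        r+=list(proj("top",P,ct)-T(*q)); r+=list(proj("wrist",P,c)-S(*q2))
    return r
f=least_squares(res,[.54,-.13,.15,.05],loss='soft_l1',x_scale=[.01,.01,.1,.1]);print(f.x,f.cost,np.round(f.fun,1))
H=flap(f.x); h=H(.135,0,.040);print("handle",h,"hinge",H(0,0,0))
plan(h+[0,0,.078],[np.pi,0,f.x[2]])
E
python3 fit.py
```

```text
[ 0.54071323 -0.13395047  0.15166142  0.05765904] 19.987997430636284 [-0.8 -1.4 -0.4 -0.3 -0.9 -1.7  0.7 -0.2 -1.2 -0.5 -1.4 -1.1 -1.  -0.3
  2.  -1.2 -0.1  1.3  1.3  6.5 -0.9  1.5 -0.1  6.1]
handle [ 0.4892303  -0.14181886  0.16771319] hinge [ 0.62473755 -0.12110861  0.12      ]
turn [-0.01  0.01  0.04] shift [ 0.5  -0.04  5.72]
```

```bash
cat >> fit.py <<'E'
o1,d1=ray("top",*T(652.5,341),ct);o2,d2=ray("wrist",*S(400.5,287.5),c)
A=sum(np.eye(3)-np.outer(d,d)/(d@d) for d in(d1,d2));b=sum((np.eye(3)-np.outer(d,d)/(d@d))@o for o,d in((o1,d1),(o2,d2)))
print("tri",np.linalg.solve(A,b))
for z in(.155,.16,.165,.17):print(z,onz("top",*T(652.5,341),z,ct),onz("wrist",*S(400.5,287.5),z,c))
for n,q,q2 in(("FL",(522,165),(318,87)),("FR",(692,140),(487,88)),("NR",(740,387),(486,337)),("NL",(567,414),(315,336))):
  for z in(.125,.14):print(n,z,onz("top",*T(*q),z,ct),onz("wrist",*S(*q2),z,c))
E
python3 fit.py|tail -13
```

```text
tri [ 0.49492345 -0.14131928  0.17473855]
0.155 [ 0.49325078 -0.14659691  0.155     ] [ 0.49186705 -0.14079601  0.155     ]
0.16 [ 0.49339568 -0.14557029  0.16      ] [ 0.49293276 -0.14063015  0.16      ]
0.165 [ 0.49354057 -0.14454367  0.165     ] [ 0.49399847 -0.14046429  0.165     ]
0.17 [ 0.49368547 -0.14351705  0.17      ] [ 0.49506417 -0.14029843  0.17      ]
FL 0.125 [ 0.61110658 -0.06646233  0.125     ] [ 0.61548742 -0.06415759  0.125     ]
FL 0.14 [ 0.61006196 -0.06445768  0.14      ] [ 0.61253418 -0.06733248  0.14      ]
FR 0.125 [ 0.62740629 -0.18154115  0.125     ] [ 0.63305182 -0.1779149   0.125     ]
FR 0.14 [ 0.62615857 -0.17810263  0.14      ] [ 0.62926769 -0.17570848  0.14      ]
NR 0.125 [ 0.46122122 -0.21113414  0.125     ] [ 0.45915491 -0.2089063   0.125     ]
NR 0.14 [ 0.46204416 -0.20732689  0.14      ] [ 0.46359701 -0.20523382  0.14      ]
NL 0.125 [ 0.44407673 -0.09464805  0.125     ] [ 0.44026475 -0.08612972  0.125     ]
NL 0.14 [ 0.44511329 -0.09229222  0.14      ] [ 0.44560046 -0.08826522  0.14      ]
```

Request:
carry_out([
  {"dx":0.7,"dy":0,"dz":0.8,"wx":0,"wy":0,"wz":0.04,"gripper":0},
  {"dx":0,"dy":0,"dz":1,"wx":0,"wy":0,"wz":0,"gripper":0},
  {"dx":0,"dy":0,"dz":1,"wx":0,"wy":0,"wz":0,"gripper":0},
  {"dx":0,"dy":0,"dz":1,"wx":0,"wy":0,"wz":0,"gripper":0},
  {"dx":0,"dy":0,"dz":1,"wx":0,"wy":0,"wz":0,"gripper":0},
  {"dx":0,"dy":0,"dz":0.9,"wx":0,"wy":0,"wz":0,"gripper":0},
  {"dx":0,"dy":0,"dz":0,"wx":0,"wy":0,"wz":0,"gripper":0},
  {"dx":0,"dy":0,"dz":0,"wx":0,"wy":0,"wz":0,"gripper":255},
  {"dx":0,"dy":0,"dz":0,"wx":0,"wy":0,"wz":0,"gripper":255},
  {"dx":0,"dy":0,"dz":0,"wx":0,"wy":0,"wz":0,"gripper":255},
  {"dx":0,"dy":0,"dz":0,"wx":0,"wy":0,"wz":0,"gripper":255},
  {"dx":0,"dy":0,"dz":0,"wx":0,"wy":0,"wz":0,"gripper":255},
  {"dx":0,"dy":0,"dz":0,"wx":0,"wy":0,"wz":0,"gripper":255},
  {"dx":0,"dy":0,"dz":0,"wx":0,"wy":0,"wz":0,"gripper":255},
  {"dx":0,"dy":0,"dz":0,"wx":0,"wy":0,"wz":0,"gripper":255},
])

```text
time: 3.17
tool_pos: [0.4921, -0.1412, 0.2465]
ee_rot: [-3.134, 0.0, 0.149]
wrist_force: [-2.1, 12.5, 1.3]
width: 0.0443
finger_force: 6.4
```

```bash
python3 - <<'E'
from h import *
o=robot.get_obs();print({k:np.round(o[k],4) for k in('tool_pos','ee_rot','width','finger_force','wrist_force','wrist_torque','time')})
# arc from a=.06 in 20 steps to 1.78 in tool axes (x ahead, z down), units .02
a=np.linspace(.06,1.80,21);x=-.135*np.cos(a)-.04*np.sin(a);z=.135*np.sin(a)+.04*np.cos(a)
for i in range(20):print((np.diff(x)[i]/.02).round(2),(-np.diff(z)[i]/.02).round(2),end="; ")
E
```

```text
{'tool_pos': array([ 0.4921, -0.1412,  0.2465]), 'ee_rot': array([-3.1344e+00,  4.0000e-04,  1.4930e-01]), 'width': np.float64(0.0443), 'finger_force': np.float64(6.3738), 'wrist_force': array([-2.1072, 12.5414,  1.3143]), 'wrist_torque': array([2.1947, 0.2983, 0.0789]), 'time': np.float64(3.1667)}
-0.11 -0.57; -0.06 -0.54; -0.01 -0.52; 0.05 -0.49; 0.1 -0.45; 0.15 -0.41; 0.2 -0.37; 0.25 -0.33; 0.3 -0.28; 0.34 -0.24; 0.39 -0.19; 0.43 -0.13; 0.46 -0.08; 0.5 -0.03; 0.53 0.02; 0.55 0.08; 0.57 0.13; 0.59 0.18; 0.6 0.23; 0.61 0.28;
```

Request:
carry_out([
  {"dx":0,"dy":-0.08,"dz":0,"wx":0,"wy":0,"wz":0,"gripper":255},
  {"dx":0,"dy":0,"dz":0,"wx":0,"wy":0,"wz":0,"gripper":255},
  {"dx":-0.11,"dy":0,"dz":-0.57,"wx":0,"wy":0,"wz":0,"gripper":255},
  {"dx":-0.06,"dy":0,"dz":-0.54,"wx":0,"wy":0,"wz":0,"gripper":255},
  {"dx":-0.01,"dy":0,"dz":-0.52,"wx":0,"wy":0,"wz":0,"gripper":255},
  {"dx":0.05,"dy":0,"dz":-0.49,"wx":0,"wy":0,"wz":0,"gripper":255},
  {"dx":0.1,"dy":0,"dz":-0.45,"wx":0,"wy":0,"wz":0,"gripper":255},
  {"dx":0.15,"dy":0,"dz":-0.41,"wx":0,"wy":0,"wz":0,"gripper":255},
  {"dx":0.2,"dy":0,"dz":-0.37,"wx":0,"wy":0,"wz":0,"gripper":255},
  {"dx":0.25,"dy":0,"dz":-0.33,"wx":0,"wy":0,"wz":0,"gripper":255},
])

```text
time: 4.0
tool_pos: [0.5037, -0.1408, 0.3217]
ee_rot: [3.14, -0.001, 0.147]
wrist_force: [0.0, 0.5, -0.2]
width: 0.0005
finger_force: 0.0
```

```bash
python3 - <<'E'
from h import *
c=eyes.get_calibration("wrist");im=eyes.snapshot("wrist")
import pickle;pickle.dump(c,open("w2.pkl","wb"))
s=eyes.snapshot("scene");
a=cv2.resize(im[:,:,::-1],(512,384)); b=cv2.resize(s[120:250,220:360,::-1],(288,268),interpolation=cv2.INTER_CUBIC)
z=np.zeros((384,800,3),np.uint8);z[:,:512]=a;z[:268,512:]=b
cv2.imwrite("pics/w2.png",z)
E
```

```text
(no output)
```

View pics/w2.png

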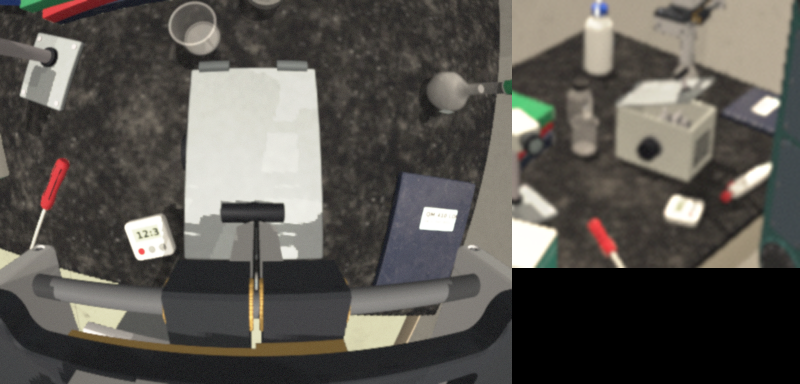

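The flap now stands ajar. In the wrist image the bar runs from (222,212) to (284,212) and the near corners are at about (185,259) and (323,258). The closed fingertips are just behind the bar, so it slipped out.

```bash
cat > fit2.py <<'E'
from h import *
import pickle
from scipy.optimize import least_squares
T=lambda x,y:(200+x/5,150+y/5)
S=lambda x,y:(x*.64,y*.64)
ct=eyes.get_calibration("top"); c=pickle.load(open("w1.pkl","rb"));c2=pickle.load(open("w2.pkl","rb"))
def flap(x,y,w,a):
    R=Ro.from_euler('z',w)
    return lambda d,yy,h: R.apply([.085-d*np.cos(a)-h*np.sin(a),yy,.120+d*np.sin(a)+h*np.cos(a)])+[x,y,0]
def res(p):
    r=[]
    for a,L in((p[3],[(0,.058,.005,(318,87)),(0,-.058,.005,(487,88)),(.172,-.058,.005,(486,337)),(.172,.058,.005,(315,336)),(.135,0,.042,(400.5,287.5))]),
               (p[4],[(0,.058,.005,(191/.64,70/.64)),(0,-.058,.005,(316/.64,70/.64)),(.172,-.058,.005,(323/.64,258/.64)),(.172,.058,.005,(185/.64,259/.64)),(.135,0,.042,(253/.64,212/.64))])):
        H=flap(*p[:3],a)
        for d,yy,h,q in L: r+=list(proj("wrist",H(d,yy,h),c if a==p[3] else c2)-S(*q))
    H=flap(*p[:4])
    r+=list(proj("top",H(.135,0,.042),ct)-T(652.5,341))
    return r
f=least_squares(res,[.543,-.133,.15,.06,.4],loss='soft_l1',x_scale=[.01,.01,.1,.1,.1]);print(f.x,f.cost,np.round(f.fun,1))
H=flap(*f.x[:3],f.x[4]);h=H(.135,0,.04);print("handle now",h,"was",flap(*f.x[:4])(.135,0,.04))
for z in(.19,.2,.21,.22,.23):print(z,onz("wrist",253,212,z,c2))
o=robot.get_obs();print(o['tool_pos'],o['ee_rot']);plan(h+[0,0,.076],[np.pi,0,.1525])
E
python3 fit2.py
```

```text
[ 0.54306473 -0.13322391  0.14993106  0.11859577  0.32072764] 45.628945374900375 [-0.4 -2.2  0.3 -1.8 -0.2 -1.1 -0.1 -1.4  0.1  7.6  0.6  0.3 -0.7 -0.2
 -1.3  0.5  1.  -0.3  0.4 33.7 -0.2  1.3]
handle now [ 0.48796377 -0.14154772  0.20051997] was [ 0.48988368 -0.14125769  0.17569195]
0.19 [ 0.50927844 -0.1380623   0.19      ]
0.2 [ 0.51241942 -0.13768664  0.2       ]
0.21 [ 0.51556041 -0.13731098  0.21      ]
0.22 [ 0.51870139 -0.13693532  0.22      ]
0.23 [ 0.52184237 -0.13655965  0.23      ]
[ 0.50442609 -0.14067074  0.32201564] [ 3.13973812e+00 -2.62074714e-03  1.47988728e-01]
turn [ 0.02 -0.02 -0.04] shift [-0.82 -0.08  2.27]
```

```bash
cat >> fit2.py <<'E'
print("---")
for a in(.2,.3,.4,.5,.6,.7,.8,.9):
    H=flap(.5445,-.133,.151,a);print(a,*[proj("wrist",H(*q),c2).round(0) for q in((.172,.058,.005),(.172,-.058,.005),(.135,.022,.042),(.135,-.022,.042),(.135,0,.042))],H(.135,0,.04).round(3))
H=flap(.5445,-.133,.151,0);print([proj("wrist",H(*q),c2).round(0) for q in((.17,.055,0),(.17,-.055,0),(0,.055,0))])
im=eyes.snapshot("wrist")
cv2.imwrite("pics/w2c.png",cv2.resize(im[40:280,160:350,::-1],None,fx=2.5,fy=2.5,interpolation=cv2.INTER_CUBIC))
E
python3 fit2.py|sed -n '/---/,$p'
```

```text
---
0.2 [191. 252.] [317. 252.] [226. 236.] [282. 235.] [254. 236.] [ 0.49  -0.141  0.186]
0.3 [187. 257.] [321. 256.] [224. 243.] [283. 242.] [253. 243.] [ 0.489 -0.141  0.198]
0.4 [182. 259.] [326. 259.] [222. 248.] [284. 248.] [253. 248.] [ 0.49  -0.141  0.209]
0.5 [177. 260.] [331. 259.] [221. 251.] [286. 251.] [253. 252.] [ 0.492 -0.141  0.22 ]
0.6 [171. 258.] [336. 258.] [219. 253.] [287. 252.] [253. 253.] [ 0.496 -0.14   0.229]
0.7 [164. 253.] [343. 253.] [217. 251.] [289. 251.] [253. 251.] [ 0.501 -0.14   0.238]
0.8 [156. 245.] [350. 244.] [215. 247.] [291. 247.] [253. 247.] [ 0.507 -0.139  0.245]
0.9 [147. 232.] [358. 231.] [213. 239.] [292. 239.] [253. 239.] [ 0.515 -0.138  0.251]
[array([201., 237.]), array([307., 237.]), array([196.,  68.])]
```

View pics/w2c.png

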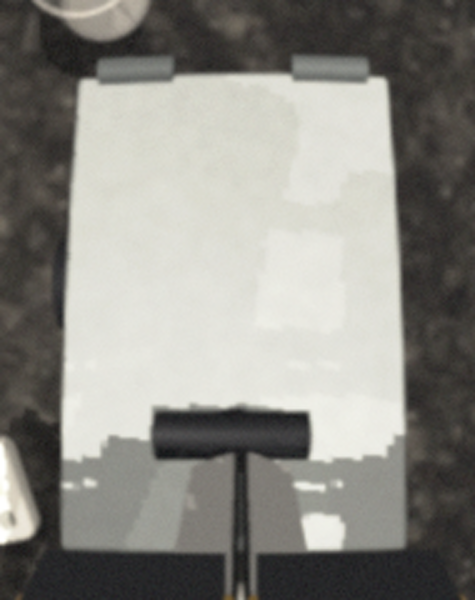

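```bash
cat > t.py <<'E'
from h import *
import pickle
for f,u,v,D in(("w1.pkl",256.3,184,.272),("w2.pkl",253,212,.211)):
    c=pickle.load(open(f,"rb"));o,d=ray("wrist",u,v,c);d/=np.linalg.norm(d)
    print(f,"cam",o.round(3),"dir",d.round(3),"pt",(o+D*d).round(3))
c=eyes.get_calibration("wrist")
for z in(.215,.225,.26,.29): print(proj("wrist",(.5044,-.1407,z),c).round(0))
print(robot.get_obs()['tool_pos'])
E
python3 t.py
```

```text
w1.pkl cam [ 0.553 -0.131  0.442] dir [-0.208 -0.032 -0.978] pt [ 0.496 -0.14   0.176]
w2.pkl cam [ 0.576 -0.13   0.404] dir [-0.299 -0.036 -0.953] pt [ 0.513 -0.138  0.203]
[256. 231.]
[256. 237.]
[256. 261.]
[256. 291.]
[ 0.50392638 -0.14059208  0.32105273]
```

My flap model had the handle offset's sign wrong: the upper face tips towards +x as it opens. I'll refit with that corrected.

```bash
sed -i 's/-h\*np.sin(a)/+h*np.sin(a)/' fit2.py; sed -i 's/^print("---")/raise SystemExit/' fit2.py; python3 fit2.py
python3 - <<'E'
import numpy as np
for a0 in(.4,):
    a=np.linspace(a0,1.72,19);x=-.135*np.cos(a)+.04*np.sin(a);z=.135*np.sin(a)+.04*np.cos(a)
    print(*[f"{i:.2f},{j:.2f};" for i,j in zip(np.diff(x)/.02,-np.diff(z)/.02)])
E
```

```text
[ 0.54032402 -0.13367274  0.15076334  0.11460653  0.35468126] 2.641257904387258 [-0.5 -0.7  0.3 -0.5 -0.3  0.2  0.2  0.   0.3  0.1  0.6 -0.2 -0.7 -0.8
  0.4  0.7 -0.5  0.   0.2  1.1 -0.5 -0.8]
handle now [ 0.51293272 -0.13783392  0.20439464] was [ 0.4962891  -0.14036236  0.17517563]
0.19 [ 0.50927844 -0.1380623   0.19      ]
0.2 [ 0.51241942 -0.13768664  0.2       ]
0.21 [ 0.51556041 -0.13731098  0.21      ]
0.22 [ 0.51870139 -0.13693532  0.22      ]
0.23 [ 0.52184237 -0.13655965  0.23      ]
[ 0.50392638 -0.14059208  0.32105273] [ 3.14055668e+00 -1.02511356e-03  1.47956929e-01]
turn [ 0.01 -0.01 -0.04] shift [ 0.47 -0.07  2.03]
0.34,-0.39; 0.37,-0.36; 0.39,-0.33; 0.42,-0.30; 0.44,-0.27; 0.46,-0.24; 0.47,-0.20; 0.49,-0.17; 0.50,-0.13; 0.51,-0.10; 0.51,-0.06; 0.52,-0.02; 0.52,0.02; 0.51,0.06; 0.51,0.09; 0.50,0.13; 0.49,0.17; 0.48,0.20;
```

Request:
carry_out([
  {"dx":0,"dy":0,"dz":-0.3,"wx":0,"wy":0,"wz":0,"gripper":0},
  {"dx":0,"dy":0,"dz":0,"wx":0,"wy":0,"wz":0,"gripper":0},
  {"dx":0,"dy":0,"dz":0,"wx":0,"wy":0,"wz":0,"gripper":0},
  {"dx":0,"dy":0,"dz":0,"wx":0,"wy":0,"wz":0,"gripper":0},
  {"dx":0,"dy":0,"dz":0,"wx":0,"wy":0,"wz":0,"gripper":0},
  {"dx":0,"dy":0,"dz":0,"wx":0,"wy":0,"wz":0,"gripper":0},
  {"dx":0.47,"dy":-0.07,"dz":0,"wx":0,"wy":0,"wz":-0.03,"gripper":0},
  {"dx":0,"dy":0,"dz":0.8,"wx":0,"wy":0,"wz":0,"gripper":0},
  {"dx":0,"dy":0,"dz":0.8,"wx":0,"wy":0,"wz":0,"gripper":0},
  {"dx":0,"dy":0,"dz":0.7,"wx":0,"wy":0,"wz":0,"gripper":0},
  {"dx":0,"dy":0,"dz":0,"wx":0,"wy":0,"wz":0,"gripper":0},
  {"dx":0,"dy":0,"dz":0,"wx":0,"wy":0,"wz":0,"gripper":255},
  {"dx":0,"dy":0,"dz":0,"wx":0,"wy":0,"wz":0,"gripper":255},
  {"dx":0,"dy":0,"dz":0,"wx":0,"wy":0,"wz":0,"gripper":255},
  {"dx":0,"dy":0,"dz":0,"wx":0,"wy":0,"wz":0,"gripper":255},
  {"dx":0,"dy":0,"dz":0,"wx":0,"wy":0,"wz":0,"gripper":255},
  {"dx":0,"dy":0,"dz":0,"wx":0,"wy":0,"wz":0,"gripper":255},
  {"dx":0,"dy":0,"dz":0,"wx":0,"wy":0,"wz":0,"gripper":255},
  {"dx":0,"dy":0,"dz":0,"wx":0,"wy":0,"wz":0,"gripper":255},
])

```text
time: 5.73
tool_pos: [0.5126, -0.1373, 0.2807]
ee_rot: [-3.141, -0.0, 0.152]
wrist_force: [-1.1, 1.1, 1.8]
width: 0.0438
finger_force: 30.0
```

Firm grip at 30 N, centred on the bar. Now the swing.

Request:
carry_out([
  {"dx":0.2,"dy":0,"dz":-0.25,"wx":0,"wy":0,"wz":0,"gripper":255},
  {"dx":0.34,"dy":0,"dz":-0.39,"wx":0,"wy":0,"wz":0,"gripper":255},
  {"dx":0.37,"dy":0,"dz":-0.36,"wx":0,"wy":0,"wz":0,"gripper":255},
  {"dx":0.39,"dy":0,"dz":-0.33,"wx":0,"wy":0,"wz":0,"gripper":255},
  {"dx":0.42,"dy":0,"dz":-0.3,"wx":0,"wy":0,"wz":0,"gripper":255},
  {"dx":0.44,"dy":0,"dz":-0.27,"wx":0,"wy":0,"wz":0,"gripper":255},
  {"dx":0.46,"dy":0,"dz":-0.24,"wx":0,"wy":0,"wz":0,"gripper":255},
  {"dx":0.47,"dy":0,"dz":-0.2,"wx":0,"wy":0,"wz":0,"gripper":255},
  {"dx":0,"dy":0,"dz":0,"wx":0,"wy":0,"wz":0,"gripper":255},
])

```text
time: 6.48
tool_pos: [0.5745, -0.1278, 0.3271]
ee_rot: [-3.141, 0.001, 0.152]
wrist_force: [-1.5, 3.0, 0.9]
width: 0.0438
finger_force: 30.0
```

Request:
carry_out([
  {"dx":0.49,"dy":0,"dz":-0.17,"wx":0,"wy":0,"wz":0,"gripper":255},
  {"dx":0.5,"dy":0,"dz":-0.13,"wx":0,"wy":0,"wz":0,"gripper":255},
  {"dx":0.51,"dy":0,"dz":-0.1,"wx":0,"wy":0,"wz":0,"gripper":255},
  {"dx":0.51,"dy":0,"dz":-0.06,"wx":0,"wy":0,"wz":0,"gripper":255},
  {"dx":0.52,"dy":0,"dz":-0.02,"wx":0,"wy":0,"wz":0,"gripper":255},
  {"dx":0.52,"dy":0,"dz":0.02,"wx":0,"wy":0,"wz":0,"gripper":255},
  {"dx":0.51,"dy":0,"dz":0.06,"wx":0,"wy":0,"wz":0,"gripper":255},
  {"dx":0.51,"dy":0,"dz":0.09,"wx":0,"wy":0,"wz":0,"gripper":255},
  {"dx":0.5,"dy":0,"dz":0.13,"wx":0,"wy":0,"wz":0,"gripper":255},
  {"dx":0.49,"dy":0,"dz":0.17,"wx":0,"wy":0,"wz":0,"gripper":255},
  {"dx":0.48,"dy":0,"dz":0.2,"wx":0,"wy":0,"wz":0,"gripper":255},
  {"dx":0,"dy":0,"dz":0,"wx":0,"wy":0,"wz":0,"gripper":255},
  {"dx":0,"dy":0,"dz":0,"wx":0,"wy":0,"wz":0,"gripper":255},
])

```text
time: 7.57
tool_pos: [0.6852, -0.1109, 0.3242]
ee_rot: [3.141, -0.006, 0.153]
wrist_force: [2.0, 3.8, 3.8]
width: 0.0433
finger_force: 30.0
```

Request:
carry_out([
  {"dx":0,"dy":0,"dz":0,"wx":0,"wy":0,"wz":0,"gripper":0},
  {"dx":0,"dy":0,"dz":0,"wx":0,"wy":0,"wz":0,"gripper":0},
  {"dx":0,"dy":0,"dz":0,"wx":0,"wy":0,"wz":0,"gripper":0},
  {"dx":0,"dy":0,"dz":0,"wx":0,"wy":0,"wz":0,"gripper":0},
  {"dx":0,"dy":0,"dz":-1,"wx":0,"wy":0,"wz":0,"gripper":0},
  {"dx":0,"dy":0,"dz":-1,"wx":0,"wy":0,"wz":0,"gripper":0},
  {"dx":0,"dy":0,"dz":-1,"wx":0,"wy":0,"wz":0,"gripper":0},
  {"dx":0,"dy":0,"dz":-1,"wx":0,"wy":0,"wz":0,"gripper":0},
  {"dx":0,"dy":0,"dz":-1,"wx":0,"wy":0,"wz":0,"gripper":0},
  {"dx":-1,"dy":0,"dz":0,"wx":0,"wy":0,"wz":0,"gripper":110},
  {"dx":-1,"dy":0,"dz":0,"wx":0,"wy":0,"wz":0,"gripper":110},
  {"dx":-1,"dy":0,"dz":0,"wx":0,"wy":0,"wz":0,"gripper":110},
  {"dx":-1,"dy":0,"dz":0,"wx":0,"wy":0,"wz":0,"gripper":110},
  {"dx":-1,"dy":0,"dz":0,"wx":0,"wy":0,"wz":0,"gripper":110},
  {"dx":-1,"dy":0,"dz":0,"wx":0,"wy":0,"wz":0,"gripper":110},
  {"dx":-1,"dy":0,"dz":0,"wx":0,"wy":0,"wz":0,"gripper":110},
  {"dx":-1,"dy":0,"dz":0,"wx":0,"wy":0,"wz":0,"gripper":110},
  {"dx":-1,"dy":0,"dz":0,"wx":0,"wy":0,"wz":0,"gripper":110},
  {"dx":-1,"dy":0,"dz":0,"wx":0,"wy":0,"wz":0,"gripper":110},
  {"dx":0,"dy":0,"dz":0,"wx":0,"wy":0,"wz":0,"gripper":110},
])

```text
time: 9.23
tool_pos: [0.4828, -0.1422, 0.4243]
ee_rot: [3.14, -0.0, 0.149]
wrist_force: [0.8, -0.4, 0.5]
width: 0.0532
finger_force: 0.0
```

```bash
cat > t.py <<'E'
from h import *
import pickle
c=eyes.get_calibration("wrist");im=eyes.snapshot("wrist")
pickle.dump(c,open("w3.pkl","wb"))
cv2.imwrite("pics/w3.png",cv2.resize(im[:,:,::-1],(800,600),interpolation=cv2.INTER_CUBIC))
o=robot.get_obs();print(o['tool_pos'],o['ee_rot'],o['width'])
R=Ro.from_euler('z',.1508)
for sx in(-.025,.02):
    for y in(.015,-.015):
        for d in(-.005,.005):print(sx,y,d,proj("wrist",R.apply([sx+d,y,.112])+[.5403,-.1337,0],c)/.64)
E
python3 t.py
```

```text
[ 0.48429077 -0.14210091  0.42402716] [ 3.14036076e+00 -1.29063453e-03  1.49758648e-01] 0.05373371980343806
-0.025 0.015 -0.005 [381.69084666 241.93426063]
-0.025 0.015 0.005 [381.60156527 230.28095458]
-0.025 -0.015 -0.005 [416.89967051 241.86649536]
-0.025 -0.015 0.005 [416.94548574 230.21327485]
0.02 0.015 -0.005 [381.34618808 189.1749338 ]
0.02 0.015 0.005 [381.2902675  177.40048265]
0.02 -0.015 -0.005 [417.05049223 189.10779907]
0.02 -0.015 0.005 [417.06419465 177.3335725 ]
```

View pics/w3.png

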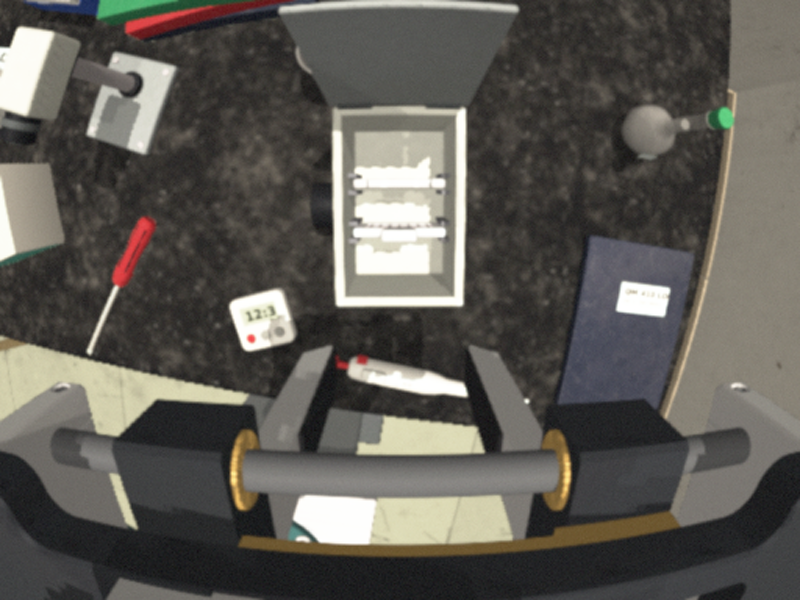

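The view shows the flap standing open. The tall tab is at (399,236), exactly where the front slot (x = -25 mm) was predicted, and the blanking plate is in the rear slot at (399,183).

Request:
carry_out([
  {"dx":0.8,"dy":0,"dz":1,"wx":0,"wy":0,"wz":0,"gripper":110},
  {"dx":0.78,"dy":0,"dz":1,"wx":0,"wy":0,"wz":0,"gripper":110},
  {"dx":0,"dy":0,"dz":1,"wx":0,"wy":0,"wz":0,"gripper":110},
  {"dx":0,"dy":0,"dz":1,"wx":0,"wy":0,"wz":0,"gripper":110},
  {"dx":0,"dy":0,"dz":1,"wx":0,"wy":0,"wz":0,"gripper":110},
  {"dx":0,"dy":0,"dz":1,"wx":0,"wy":0,"wz":0,"gripper":110},
  {"dx":0,"dy":0,"dz":1,"wx":0,"wy":0,"wz":0,"gripper":110},
  {"dx":0,"dy":0,"dz":1,"wx":0,"wy":0,"wz":0,"gripper":110},
  {"dx":0,"dy":0,"dz":1,"wx":0,"wy":0,"wz":0,"gripper":110},
  {"dx":0,"dy":0,"dz":0.5,"wx":0,"wy":0,"wz":0,"gripper":110},
  {"dx":0,"dy":0,"dz":0,"wx":0,"wy":0,"wz":0,"gripper":110},
  {"dx":0,"dy":0,"dz":0,"wx":0,"wy":0,"wz":0,"gripper":110},
])

```text
time: 10.28
tool_pos: [0.5171, -0.1369, 0.2329]
ee_rot: [-3.141, 0.001, 0.152]
wrist_force: [-0.4, -0.0, -0.1]
width: 0.0533
finger_force: 0.0
```

```bash
python3 -c "
from h import *
o=robot.get_obs();print(o['tool_pos'],o['ee_rot'])
plan([.5156,-.1375,.183],[np.pi,0,.1508])"
```

```text
[ 0.51711125 -0.13691282  0.23287679] [-3.14117005e+00  9.15800715e-04  1.51756861e-01]
turn [-0.    0.01  0.01] shift [-0.08  0.02  2.49]
```

Request:
carry_out([
  {"dx":-0.06,"dy":0,"dz":0.7,"wx":0,"wy":0,"wz":0,"gripper":110},
  {"dx":0,"dy":0,"dz":0.7,"wx":0,"wy":0,"wz":0,"gripper":110},
  {"dx":0,"dy":0,"dz":0.7,"wx":0,"wy":0,"wz":0,"gripper":110},
  {"dx":0,"dy":0,"dz":0.35,"wx":0,"wy":0,"wz":0,"gripper":110},
  {"dx":0,"dy":0,"dz":0,"wx":0,"wy":0,"wz":0,"gripper":110},
  {"dx":0,"dy":0,"dz":0,"wx":0,"wy":0,"wz":0,"gripper":140},
  {"dx":0,"dy":0,"dz":0,"wx":0,"wy":0,"wz":0,"gripper":255},
  {"dx":0,"dy":0,"dz":0,"wx":0,"wy":0,"wz":0,"gripper":255},
  {"dx":0,"dy":0,"dz":0,"wx":0,"wy":0,"wz":0,"gripper":255},
  {"dx":0,"dy":0,"dz":0,"wx":0,"wy":0,"wz":0,"gripper":255},
  {"dx":0,"dy":0,"dz":0,"wx":0,"wy":0,"wz":0,"gripper":255},
  {"dx":0,"dy":0,"dz":0,"wx":0,"wy":0,"wz":0,"gripper":255},
])

```text
time: 11.28
tool_pos: [0.5161, -0.1372, 0.1853]
ee_rot: [3.141, -0.002, 0.152]
wrist_force: [-1.4, 0.6, 3.8]
width: 0.0297
finger_force: 30.0
```

Request:
carry_out([
  {"dx":0,"dy":0,"dz":-0.3,"wx":0,"wy":0,"wz":0,"gripper":255},
  {"dx":0,"dy":0,"dz":-0.6,"wx":0,"wy":0,"wz":0,"gripper":255},
  {"dx":0,"dy":0,"dz":-0.6,"wx":0,"wy":0,"wz":0,"gripper":255},
  {"dx":0,"dy":0,"dz":-0.6,"wx":0,"wy":0,"wz":0,"gripper":255},
  {"dx":0,"dy":0,"dz":-0.6,"wx":0,"wy":0,"wz":0,"gripper":255},
  {"dx":0,"dy":0,"dz":-0.6,"wx":0,"wy":0,"wz":0,"gripper":255},
  {"dx":0,"dy":0,"dz":-0.6,"wx":0,"wy":0,"wz":0,"gripper":255},
  {"dx":0,"dy":0,"dz":-0.6,"wx":0,"wy":0,"wz":0,"gripper":255},
  {"dx":0,"dy":0,"dz":-0.6,"wx":0,"wy":0,"wz":0,"gripper":255},
  {"dx":0,"dy":0,"dz":-0.6,"wx":0,"wy":0,"wz":0,"gripper":255},
  {"dx":0,"dy":0,"dz":-0.6,"wx":0,"wy":0,"wz":0,"gripper":255},
  {"dx":0,"dy":0,"dz":-0.6,"wx":0,"wy":0,"wz":0,"gripper":255},
  {"dx":0,"dy":0,"dz":-0.6,"wx":0,"wy":0,"wz":0,"gripper":255},
  {"dx":0,"dy":0,"dz":-0.4,"wx":0,"wy":0,"wz":0,"gripper":255},
  {"dx":0,"dy":0,"dz":0,"wx":0,"wy":0,"wz":0,"gripper":255},
  {"dx":0,"dy":0,"dz":0,"wx":0,"wy":0,"wz":0,"gripper":255},
])

```text
time: 12.62
tool_pos: [0.5157, -0.1372, 0.3428]
ee_rot: [3.141, -0.001, 0.152]
wrist_force: [0.1, -0.8, -0.6]
width: 0.0296
finger_force: 30.0
```

```bash
python3 - <<'E'
from h import *
plan([.469,.2368,.3213],[np.pi,0,-.218])
E
```

```text
turn [ 0.   -0.01  3.08] shift [ -6.33 -17.75   1.07]
```

Request:
carry_out([
  {"dx":0,"dy":0,"dz":0,"wx":0,"wy":0,"wz":0.5,"gripper":255},
  {"dx":0,"dy":0,"dz":0,"wx":0,"wy":0,"wz":0.65,"gripper":255},
  {"dx":0,"dy":0,"dz":0,"wx":0,"wy":0,"wz":0.65,"gripper":255},
  {"dx":0,"dy":0,"dz":0,"wx":0,"wy":0,"wz":0.65,"gripper":255},
  {"dx":0,"dy":0,"dz":0,"wx":0,"wy":0,"wz":0.63,"gripper":255},
  {"dx":-0.6,"dy":-0.3,"dz":0,"wx":0,"wy":0,"wz":0,"gripper":255},
  {"dx":-0.75,"dy":-0.6,"dz":0,"wx":0,"wy":0,"wz":0,"gripper":255},
  {"dx":-0.75,"dy":-0.8,"dz":0,"wx":0,"wy":0,"wz":0,"gripper":255},
  {"dx":-0.75,"dy":-0.8,"dz":0,"wx":0,"wy":0,"wz":0,"gripper":255},
  {"dx":-0.75,"dy":-0.8,"dz":0,"wx":0,"wy":0,"wz":0,"gripper":255},
  {"dx":-0.75,"dy":-0.8,"dz":0,"wx":0,"wy":0,"wz":0,"gripper":255},
  {"dx":-0.75,"dy":-0.8,"dz":0,"wx":0,"wy":0,"wz":0,"gripper":255},
  {"dx":-0.75,"dy":-0.8,"dz":0,"wx":0,"wy":0,"wz":0,"gripper":255},
  {"dx":-0.5,"dy":-0.8,"dz":0,"wx":0,"wy":0,"wz":0,"gripper":255},
  {"dx":0,"dy":-0.8,"dz":0,"wx":0,"wy":0,"wz":0,"gripper":255},
  {"dx":0,"dy":-0.8,"dz":0,"wx":0,"wy":0,"wz":0,"gripper":255},
  {"dx":0,"dy":-0.8,"dz":0,"wx":0,"wy":0,"wz":0,"gripper":255},
  {"dx":0,"dy":-0.8,"dz":0,"wx":0,"wy":0,"wz":0,"gripper":255},
  {"dx":0,"dy":-0.6,"dz":0,"wx":0,"wy":0,"wz":0,"gripper":255},
  {"dx":0,"dy":-0.3,"dz":0,"wx":0,"wy":0,"wz":0,"gripper":255},
])

```text
time: 14.28
tool_pos: [0.4372, 0.0985, 0.341]
ee_rot: [3.141, 0.002, -0.216]
wrist_force: [0.3, 0.3, -1.2]
width: 0.0297
finger_force: 30.0
```

```bash
python3 - <<'E'
from h import *
o=robot.get_obs();print(o['tool_pos'],o['ee_rot'])
plan([.469,.2368,.3213],[np.pi,0,-.218])
E
```

```text
[0.43723299 0.09849741 0.34102936] [ 3.14122301e+00  2.30464781e-03 -2.16374571e-01]
turn [0.   0.02 0.01] shift [ 0.06 -7.09  0.99]
```

Request:
carry_out([
  {"dx":0,"dy":-0.5,"dz":0,"wx":0,"wy":0,"wz":0,"gripper":255},
  {"dx":0,"dy":-0.8,"dz":0.1,"wx":0,"wy":0,"wz":0,"gripper":255},
  {"dx":0,"dy":-0.8,"dz":0.1,"wx":0,"wy":0,"wz":0,"gripper":255},
  {"dx":0,"dy":-0.8,"dz":0.1,"wx":0,"wy":0,"wz":0,"gripper":255},
  {"dx":0,"dy":-0.8,"dz":0.1,"wx":0,"wy":0,"wz":0,"gripper":255},
  {"dx":0,"dy":-0.8,"dz":0.1,"wx":0,"wy":0,"wz":0,"gripper":255},
  {"dx":0,"dy":-0.8,"dz":0.1,"wx":0,"wy":0,"wz":0,"gripper":255},
  {"dx":0,"dy":-0.7,"dz":0.1,"wx":0,"wy":0,"wz":0,"gripper":255},
  {"dx":0,"dy":-0.5,"dz":0.1,"wx":0,"wy":0,"wz":0,"gripper":255},
  {"dx":0,"dy":-0.2,"dz":0.1,"wx":0,"wy":0,"wz":0,"gripper":255},
  {"dx":0,"dy":0,"dz":0,"wx":0,"wy":0,"wz":0,"gripper":255},
  {"dx":0,"dy":0,"dz":0,"wx":0,"wy":0,"wz":0,"gripper":255},
  {"dx":0,"dy":0,"dz":0,"wx":0,"wy":0,"wz":0,"gripper":255},
])

```text
time: 15.37
tool_pos: [0.4664, 0.2276, 0.3244]
ee_rot: [3.141, -0.0, -0.219]
wrist_force: [-0.0, 0.2, -1.7]
width: 0.0297
finger_force: 30.0
```

```bash
python3 - <<'E'
from h import *
import pickle
c=eyes.get_calibration("wrist");im=eyes.snapshot("wrist")
pickle.dump(c,open("w4.pkl","wb"))
cv2.imwrite("pics/w4.png",cv2.resize(im[:,:,::-1],(800,600),interpolation=cv2.INTER_CUBIC))
o=robot.get_obs();print(o['tool_pos'],o['ee_rot'],o['width'])
plan([.469,.2368,.3213],[np.pi,0,-.218])
R=Ro.from_euler('z',-.218)
for q in((.0375,.027,.202),(.0375,-.027,.202),(-.0375,-.027,.202),(-.0375,.027,.202),(-.0645,0,.18)):print(q,proj("wrist",R.apply(q)+[.6298,.2013,0],c)/.64)
E
```

```text
[0.46646976 0.22752806 0.32455059] [ 3.14142464e+00 -5.30587135e-04 -2.18886430e-01] 0.02988845659405663
turn [ 0.   -0.   -0.01] shift [ 0.02 -0.48  0.16]
(0.0375, 0.027, 0.202) [321.70312766 -70.05256707]
(0.0375, -0.027, 0.202) [437.21935351 -72.53818242]
(-0.0375, -0.027, 0.202) [439.8223321   68.77818606]
(-0.0375, 0.027, 0.202) [316.78047215  70.71584458]
(-0.0645, 0, 0.18) [379.99011386 133.240089  ]
```

View pics/w4.png

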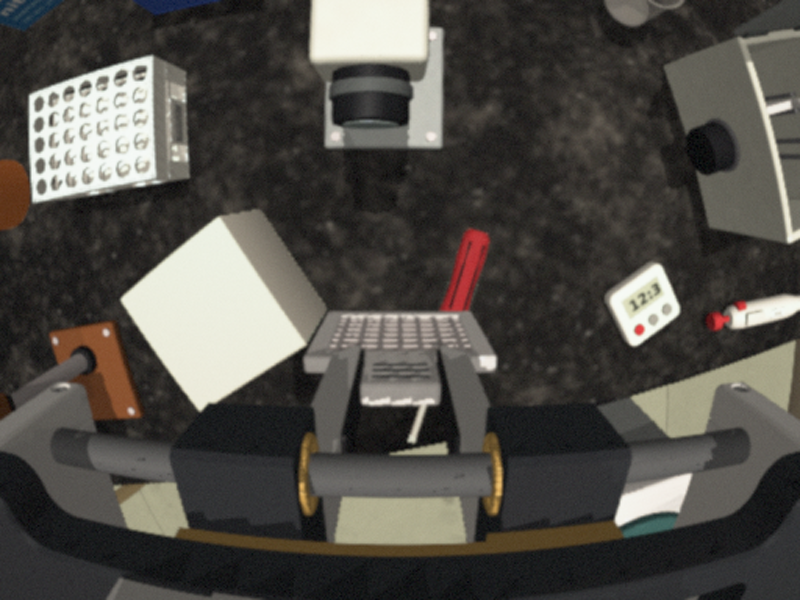

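The plate is upright in the grip, with its top edge running from about (306,365) to (496,365). The lens face is at (371,123), the base's near corners are at (325,148) and (442,149), and the head is centred at u = 371.

```bash
cat > fit4.py <<'E'
from h import *
import pickle
from scipy.optimize import least_squares
T=lambda x,y:(200+x/5,150+y/5)
S=lambda x,y:(x*.64,y*.64)
ct,cs=eyes.get_calibration("top"),eyes.get_calibration("scene");c=pickle.load(open("w4.pkl","rb"))
def resc(p,tw=1,ww=1):
    x,y,w,l0,bx,by=p;R=Ro.from_euler('z',w);r=[]
    W=lambda a,b,z:R.apply([a,b,z])+[x,y,0]
    for P,q in [((.0375,.027,.202),(85,63)),((.0375,-.027,.202),(166,82)),((-.0375,-.027,.202),(140,195)),((-.0375,.027,.202),(58,176)),
      ((bx+.055,by-.05,.012),(217,100)),((bx-.055,by-.05,.012),(185,245)),((bx-.055,by+.05,.012),(55,218))]:
        r+=list(tw*(proj("top",W(*P),ct)-T(*q)))
    for P,q in [((-.0375,.027,.202),(313,58)),((-.0375,-.027,.202),(430,57)),((-.0375-l0,.019,.18),(332,122)),((-.0375-l0,-.019,.18),(411,122)),
      ((bx-.055,by+.05,.012),(325,148)),((bx-.055,by-.05,.012),(442,149)),((bx+.055,by-.05,.012),(444,28))]:
        r+=list(ww*(proj("wrist",W(*P),c)-S(*q)))
    return r
for tw,ww in((1,1),(1,0),(0.1,1)):
    f=least_squares(resc,[.63,.2,-.2,.03,0,0],x_scale=[.01,.01,.1,.01,.01,.01],args=(tw,ww));print(f.x.round(4),f.cost,np.round(f.fun,1))
    x,y,w,l0=f.x[:4];R=Ro.from_euler('z',w)
    print("lens",R.apply([-.0375-l0,0,.18])+[x,y,0],"view",R.apply([-.1375-l0,0,.18])+[x,y,0])
o=robot.get_obs();R=Ro.from_euler('xyz',o['ee_rot'])
for q in((.004,.042,.1033),(.004,-.042,.1033),(-.004,.042,.1033),(-.004,-.042,.1033),(.005,.015,.0733),(.005,-.015,.0733),(-.005,.015,.0733),(-.005,-.015,.0733)):
    print(q,proj("wrist",R.apply(q)+o['tool_pos'],c)/.64)
im=eyes.snapshot("wrist")
d=np.hstack([cv2.resize(im[0:110,180:300,::-1],(384,352),interpolation=cv2.INTER_CUBIC),cv2.resize(im[190:270,185:325,::-1],(416,238),interpolation=cv2.INTER_CUBIC)[:238]] ) if 0 else None
z=np.zeros((600,800,3),np.uint8);a=cv2.resize(im[0:110,180:300,::-1],None,fx=3.3,fy=3.3,interpolation=cv2.INTER_CUBIC);b=cv2.resize(im[190:270,185:325,::-1],None,fx=2.8,fy=2.8,interpolation=cv2.INTER_CUBIC)
z[:a.shape[0],:a.shape[1]]=a;z[:b.shape[0],400:400+b.shape[1]]=b
t=eyes.snapshot("scene");e=cv2.resize(t[150:250,190:330,::-1],None,fx=2.8,fy=2.4,interpolation=cv2.INTER_CUBIC);z[300:300+e.shape[0],400:400+e.shape[1]]=e
cv2.imwrite("pics/w5.png",z)
E
python3 fit4.py
```

```text
[ 6.355e-01  2.025e-01 -2.391e-01  2.650e-02 -7.700e-03  4.000e-04] 14.379180076247355 [-0.4 -2.2  0.1 -2.  -0.3 -1.4 -0.7 -1.6 -0.2 -0.5 -0.8 -0.4 -1.4 -1.3
 -2.   0.5  1.6  1.   0.6 -0.1  0.5  0.1 -0.4  0.3  0.7  0.6  0.7 -0.3]
lens [0.57333513 0.21765467 0.18      ] view [0.47618032 0.24133888 0.18      ]
[ 0.6298  0.2014 -0.2201  2.0159 -0.0045 -0.    ] 0.6000336504353998 [-0.3 -0.3  0.2 -0.4  0.3  0.3 -0.2  0.4  0.3 -0.   0.2  0.2 -0.5 -0.2
  0.   0.   0.   0.   0.   0.  -0.   0.   0.   0.   0.   0.   0.   0. ]
lens [-1.37406085  0.6496236   0.18      ] view [-1.47164911  0.67145318  0.18      ]
[ 0.6361  0.2025 -0.2384  0.0271 -0.008   0.0007] 4.160405273528191 [-0.  -0.2  0.  -0.2 -0.  -0.2 -0.1 -0.2 -0.  -0.1 -0.1 -0.  -0.1 -0.1
 -2.1 -0.2  1.4  0.2  0.5 -0.1  0.3  0.1 -0.7  0.1  0.4  0.3  0.3 -0.5]
lens [0.57336681 0.2177748  0.18      ] view [0.47619394 0.24138481 0.18      ]
(0.004, 0.042, 0.1033) [497.91345986 354.55461245]
(0.004, -0.042, 0.1033) [303.06143297 354.53879498]
(-0.004, 0.042, 0.1033) [496.65854933 371.66690606]
(-0.004, -0.042, 0.1033) [304.29618861 371.65676288]
(0.005, 0.015, 0.0733) [441.78427695 381.42751803]
(0.005, -0.015, 0.0733) [359.43090191 381.42690961]
(-0.005, 0.015, 0.0733) [440.88943817 405.83151737]
(-0.005, -0.015, 0.0733) [360.28685806 405.83463313]
```

View pics/w5.png

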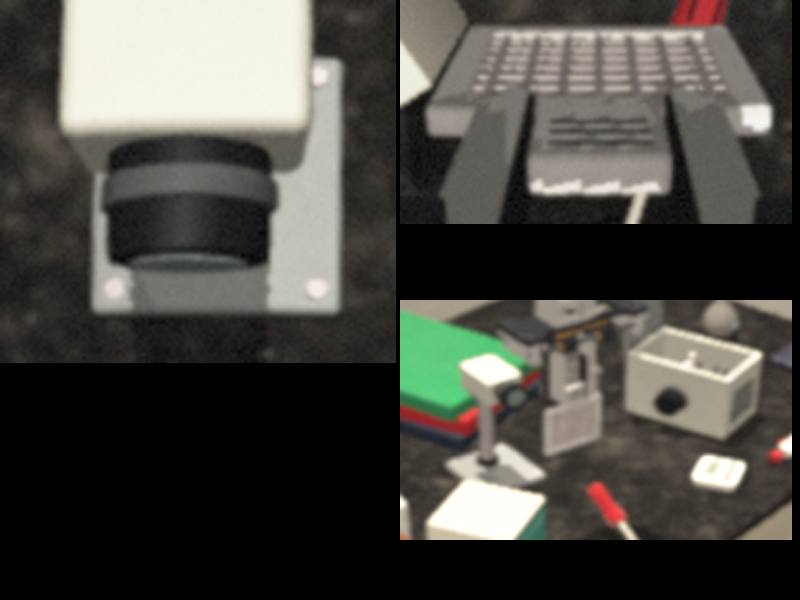

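```bash
python3 - <<'E'
from h import *
plan([.476,.241,.3213],[np.pi,0,-.234])
E
```

```text
turn [-0.   -0.01  0.13] shift [ 0.31 -0.76  0.17]
```

Request:
carry_out([
  {"dx":0,"dy":0,"dz":0,"wx":0,"wy":0,"wz":0.13,"gripper":255},
  {"dx":0.1,"dy":-0.25,"dz":0.06,"wx":0,"wy":0,"wz":0,"gripper":255},
  {"dx":0.1,"dy":-0.25,"dz":0.06,"wx":0,"wy":0,"wz":0,"gripper":255},
  {"dx":0.11,"dy":-0.26,"dz":0.05,"wx":0,"wy":0,"wz":0,"gripper":255},
  {"dx":0,"dy":0,"dz":0,"wx":0,"wy":0,"wz":0,"gripper":255},
  {"dx":0,"dy":0,"dz":0,"wx":0,"wy":0,"wz":0,"gripper":255},
  {"dx":0,"dy":0,"dz":0,"wx":0,"wy":0,"wz":0,"gripper":255},
  {"dx":0,"dy":0,"dz":0,"wx":0,"wy":0,"wz":0,"gripper":255},
  {"dx":0,"dy":0,"dz":0,"wx":0,"wy":0,"wz":0,"gripper":255},
])

```text
time: 16.27
tool_pos: [0.4759, 0.2414, 0.3209]
ee_rot: [3.142, -0.0, -0.234]
wrist_force: [0.3, -0.0, -0.6]
width: 0.0301
finger_force: 30.0
```

```bash
python3 - <<'E'
from h import *
o=robot.get_obs();print(o['tool_pos'],o['ee_rot'],abs(o['qvel']).max(),o['width'],o['finger_force'])
plan([.476,.241,.3213],[np.pi,0,-.234])
E
```

```text
[0.47594853 0.24142841 0.32091105] [ 3.14150777e+00 -1.09320565e-04 -2.33673520e-01] 0.0027922332774921767 0.030116405048521467 29.98591125011444
turn [ 0. -0.  0.] shift [ 0.01  0.02 -0.02]
```

```bash
python3 -c "
from bench import robot
print(robot.close_job())"
```

```text
the job is handed in; nothing more can be done
None
```

I handed the job in at about 16 s: the flap stands open at about 1.73 rad, and the filter plate is held still and upright, centred and square to the lens and about 10 cm from it to within a few millimetres. The first pinch on the flap handle slipped, so I gripped it again; I took no picture after the last small move.

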